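# Draw the hand pump of a seal tester to its pointer and hold

## Robot

A 7-joint arm with a two-finger parallel gripper is mounted at the origin on a cart in front of the work surface, level with it; the furniture and walls round the work are solid. World frame = base frame: x ahead of the robot, y to its left, z up, the work surface at z = 0. Lengths are in m, angles in rad, forces in N, time in s.
With the tool pointing down it reaches from about 0.425 to 0.925 m from the base axis. Payload 6.8 kg.
Tool frame: the origin (TCP) lies midway between the tips of the shut fingers; the grasp point (between the pads) lies r.grasp_offset behind it (r.grasp_offset is the distance from the TCP to the grasp point, in m); z points along the fingers, y is the direction in which the jaws open and shut (so a half turn about z gives the same grasp; the last joint's range is limited). The gripper opens to 85 mm and grips with 20 to 120 N. Pads are 22 mm wide; open, the fingers measure 114 mm over their backs; the gripper's body (76 mm by 85 mm) begins 54 mm behind the grasp point. The pads swing forward as they close: fully open they stand 13 mm farther back than shut.
Start: joints at [1.127, 0.477, 0.022, 1.555, -0.011, 1.109, -0.083], TCP at [0.222, -0.637, 0.194] pointing down, gripper open.
Joint ranges: [-2.96, 2.96], [-0.34, 2.1], [-1.41, 1.46], [0.24, 2.44], [-1.37, 4.51], [0.17, 1.92], [-2.96, 2.96]. Speed limits (rad/s): [2.39, 2.39, 3.14, 3.14, 3.14, 3.14, 3.14].

## Interface

Orientations are given as a rotation vector (axis times angle).
In Python, from bench import r gives the robot as it stands. The module is installed in compiled form; this text tells all that it offers.
- The arm moves only by the tool send_rows, never from a script. Its argument "moves" is one flat list of numbers, 4 for each row, row after row: the shift along the tool's x, y, z in mm, then the turn about the tool's z in degrees. A call has 1 to 8 rows; each row is the pose to reach, as a shift and turn from the pose commanded when the call began, along the tool's axes at that moment; what a row does not reach only later rows make up. A row lasts 1/8 s, in which the tool goes at most 62.5 mm and 10.7 degrees, less where a joint would pass 70% of its speed; a pose out of reach is approached as far as the arm can. A call with a gripper value outside its range is refused whole. "hand" is the closure, from 0 (fully open) to 1 (shut), set as the call begins (left out, the last holds). The fingers move at their own pace and stop on an object; "newtons" is the grip in N (left out, the last holds). Time passes only in rows, so rows that repeat a pose let the fingers close. It gives the time, the measured TCP pose, the force and the opening at its end, in the units of the state.
- r.get_obs(): the state, without advancing time (a new reading comes with each control period).
- r.grab_frame(name): name is "side" or "top" or "wrist"; returns a dict with "img" (420x560x3 uint8, red, green, blue), "mtx" (3x3 intrinsics, pixels), "D" ([k1, k2, p1, p2, k3] as OpenCV has them; the pictures are not rectified), "world_to_cam" (4x4, takes a point from world to camera coordinates). Camera axes: x right, y up, looking along -z (the intrinsics and any distortion apply to the point x, -y, -z); pixel columns grow to the right and rows downward; lengths in m; the calibration is good to about 2 mm. A picture is of the moment at which its call begins. There is no depth.
- r.hand_in(): hands the job in, once; it reports no verdict.
The state is a dict: "clock": time; "joints": joint angles; "qvel": joint speeds; "tau": joint torques, N m; "tcp_pos": TCP position; "orientation": TCP orientation; "contact_force": force on the tool from outside, world axes, zero at the start; "moment": the same for the moment, N m; "grip_width": finger opening in m.
Only numpy, scipy, OpenCV 4.12 (cv2) and the standard library are available. Lean on these libraries where they do the work, as an engineer would, in place of code of your own. Each camera call takes 0.05 s, during which the arm holds its last target.

## Task

Start a leak check on the pouch under the seal tester's suction bell: first press the black vent valve head fully down to its stop and let it spring back up. Then grip the knob of the pump's piston rod, draw the rod straight up out of its snug bore, without binding it or pulling it right out, until the underside of its collar is level with the tip of the sliding pointer, and finish while still holding it steadily there. Leave the pointer as it is set, and do not disturb the label roll, the pen and the counter beside the tester.

Things in the scene. Friction and masses are not known exactly. Their poses are not given: they have to be found in the camera images.
- tester: fixed seal tester: base plate 150 (x) x 420 (y: -155 to +265) x 12 mm. Origin on the table under the pump's axis; z up, front -x. Along y: vent valve at -110, dial gauge (58 mm high) in front at -60, pump at 0 (upright steel cylinder, 44 mm outside), pointer post at +100, suction bell on a green pouch at +195 (92 mm high, as its pipe). Along x past the pump nothing stands as high as the knob
- bore_mouth (a point): centre of the bore's mouth on top of the pump cylinder, 132 mm above the table; bore 19.6 mm wide, down to the base plate. The rod's collar rests here at the start
- rod: loose steel piston rod, upright in the bore, collar resting on the cylinder: rod 18 mm thick, 110 mm long below the collar (about 0.8 mm play all round); collar 36 mm wide, 6 mm thick; above it a round black knob 26 mm wide, from 6 to 48 mm above the collar's underside: grip there. Origin: centre of the collar's underside, z up to the knob. 0.18 to 0.35 kg; only weight and rubbing resist the pull
- rod_foot (a point): centre of the rod's lower end, 110 mm below the collar's underside; it stays in the bore
- vent_valve (a joint): how far the vent valve head is pressed down, m: 0 up, 0.012 at its stop. The spring takes 2.4 N to start and 7.2 N at the stop; it returns by itself
- valve_top (a point): centre of the top of the vent valve's round black head (34 mm diameter), 110 mm above the table when up; it moves straight down
- pointer (a joint): height of the pointer tip above the bore's mouth, m (set between 0.045 and 0.075); held by light friction, not to be moved
- post_top (a point): top of the thin upright pointer post (8 mm thick), 227 mm above the table, 100 mm beside the pump's axis; keep clear of it
- pointer_tip (a point): inner tip of the thin horizontal pointer (6 mm thick) that sticks out from a small block on the post towards the pump, 60 mm beside the pump's axis (tester y = +60 mm); its height is where the underside of the rod's collar must be held
- roll: white label roll, 92 mm diameter, 52 mm high, loose on the table beyond the vent valve; origin at the centre of its underside; leave alone
- pen: marker pen, 17 x 140 x 19 mm, lying on the table before the tester; origin at the centre of its underside; leave alone
- counter: small tally counter, 68 x 55 x 24 mm, lying on the table before the tester; origin at the centre of its underside; leave alone

How it is judged:
By the outcome, as a careful person would: the job done as asked, in the order asked, and still so for the second after the job is handed in, while the arm keeps its last pose, push and grip.
It also fails if it takes over 40 s, if anything falls off the work surface, if the arm or the gripper's body presses on something with over 40 N, if the wrist force passes 120 N, or if a joint passes its speed limit or range.

## Working session

There is one attempt and no reset: what is moved stays moved. The work goes in short steps, Python scripts to look and compute and a tool call to move; the robot and the scene stay as the last step left them, time stands still between calls to the robot, and variables do not carry over. Pictures are saved under pics/ and viewed, and the job is handed in when it is done.

Besides the shell and the picture viewer there is one more tool, called after "Emit:" by a JSON object that holds its "op" and its "data". send_rows: Moves the arm, as the interface text tells. Its arguments: {"type":"object","properties":{"moves":{"type":"array"},"hand":{"type":"number"},"newtons":{"type":"number"}},"required":["moves"]}

```bash
mkdir -p pics
cat > h.py <<'E'
from bench import r
import numpy as np, cv2
def ray(f,u,v):
    p=cv2.undistortPoints(np.array([[[u,v]]],float),f["mtx"],np.array(f["D"],float))[0,0]
    T=np.array(f["world_to_cam"]);R=T[:3,:3];t=T[:3,3]
    d=R.T@np.array([p[0],-p[1],-1.]);return -R.T@t,d/np.linalg.norm(d)
def onz(f,u,v,z):
    o,d=ray(f,u,v);return o+d*(z-o[2])/d[2]
def tri(a,b):
    A=np.zeros((3,3));y=np.zeros(3)
    for o,d in(a,b):
        P=np.eye(3)-np.outer(d,d);A+=P;y+=P@o
    x=np.linalg.solve(A,y);return x,[np.linalg.norm((np.eye(3)-np.outer(d,d))@(x-o)) for o,d in(a,b)]
def proj(f,X):
    T=np.array(f["world_to_cam"]);c=T[:3,:3]@np.array(X)+T[:3,3]
    q=np.array([[c[0],-c[1],-c[2]]])
    return cv2.projectPoints(q,np.zeros(3),np.zeros(3),f["mtx"],np.array(f["D"],float))[0][0,0]
def grab(n,tag):
    f=r.grab_frame(n);cv2.imwrite(f"pics/{tag}_{n}.png",f["img"][:,:,::-1])
    import pickle;pickle.dump(f,open(f"{tag}_{n}.pkl","wb"));return f
def load(n,tag):
    import pickle;return pickle.load(open(f"{tag}_{n}.pkl","rb"))
E
python3 - <<'E'
from h import *
for n in("side","top","wrist"):
    f=grab(n,"a");print(n,ray(f,280,210),f["D"])
o=r.get_obs();print(o,r.grasp_offset)
E
```

```text
side (array([0.49544845, 0.68745912, 0.76386405]), array([-0.00751687, -0.83049381, -0.55697714])) [-0.00420276  0.          0.          0.          0.        ]
top (array([ 0.38780309, -0.19520639,  1.28214087]), array([ 0.09010437,  0.00738011, -0.99590498])) [-0.15365446  0.          0.          0.          0.        ]
wrist (array([ 0.29680476, -0.61113686,  0.37256873]), array([-0.28667462, -0.10865132, -0.95184692])) [0.02117753 0.         0.         0.         0.        ]
{'clock': 0.15, 'joints': array([ 1.12691401,  0.47768716,  0.02236323,  1.5561609 , -0.01150383,
        1.10929778, -0.08309271]), 'qvel': array([-0.00013725, -0.00313746, -0.0001975 , -0.00197808, -0.00341921,
        0.00146431, -0.00036089]), 'tau': array([ 2.15435648e-03, -5.96927547e+01,  1.60978317e+00, -2.81494510e+01,
        1.26311579e-02,  6.49175476e-03,  1.16639882e-05]), 'tcp_pos': array([ 0.2222429 , -0.63685258,  0.19292461]), 'orientation': array([-3.09605355e+00, -5.24754475e-01,  5.36224120e-04]), 'contact_force': array([ 0.2982694 ,  0.50268428, -0.45151335]), 'moment': array([-0.02488158,  0.00507252, -0.00847725]), 'grip_width': 0.08526124912252495} 0.0187
```

View pics/a_side.png

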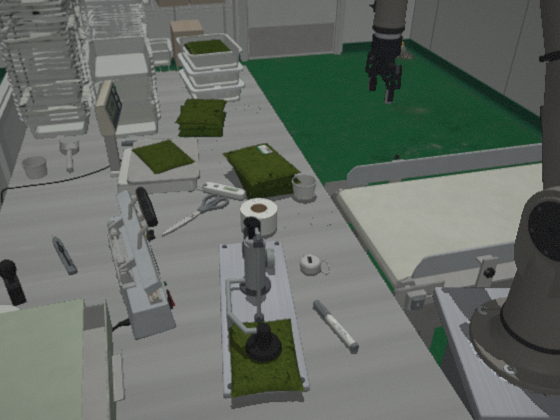

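View pics/a_top.png

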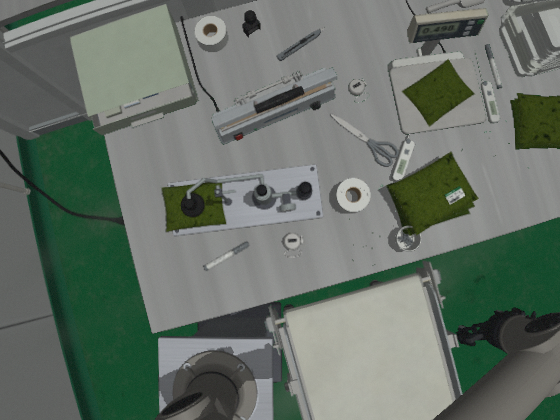

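View pics/a_wrist.png

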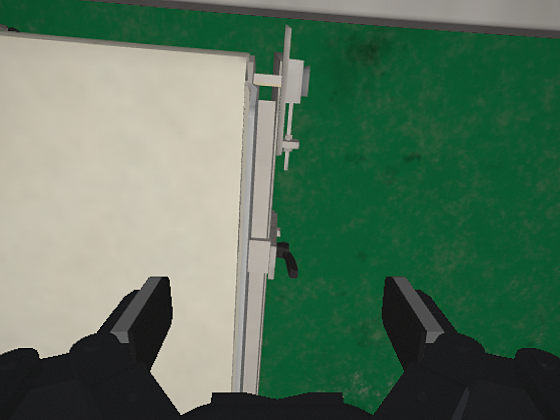

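The top view shows the tester with the bell at (192,205), the knob at about (263,191) and the valve head at about (305,189). The side view shows it end-on at about (260,300). I'll zoom in on both.

Run:
```python
from h import *
t=load("top","a")["img"][150:270,150:350,::-1];cv2.imwrite("pics/z_top.png",cv2.resize(t,(800,480),interpolation=cv2.INTER_CUBIC))
t=load("side","a")["img"][195:395,205:320,::-1];cv2.imwrite("pics/z_side.png",cv2.resize(t,(345,600),interpolation=cv2.INTER_CUBIC))
```

```text
(no output)
```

View pics/z_top.png

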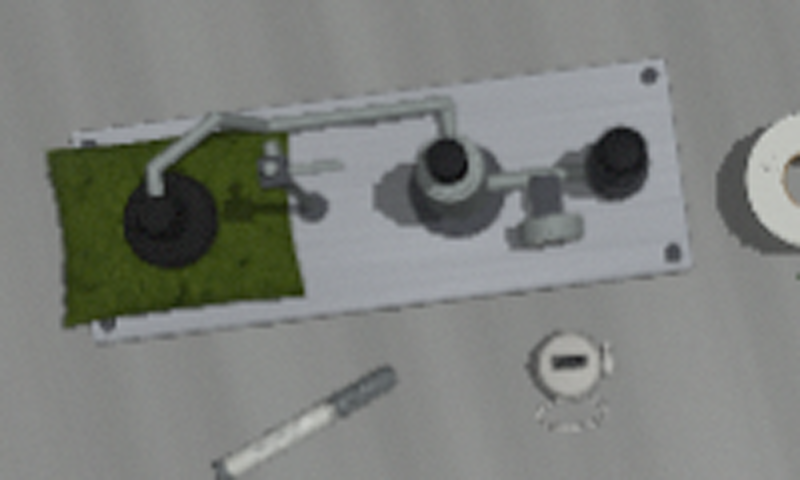

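View pics/z_side.png

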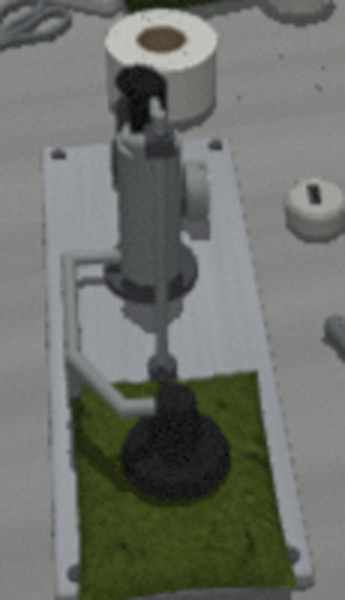

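Run:
```python
from h import *
f=load("top","a");s=load("side","a");w=load("wrist","a")
for k in (f,s,w): print(k["mtx"].round(1).tolist())
g=f["img"].max(axis=2)
def cent(f,x0,x1,y0,y1,th):
    m=(f["img"].max(axis=2)<th).astype(np.uint8); q=np.zeros_like(m);q[y0:y1,x0:x1]=m[y0:y1,x0:x1]
    n,l,st,c=cv2.connectedComponentsWithStats(q);i=1+np.argmax(st[1:,4]);return c[i],st[i]
for th in(35,45,55):
  print(th,cent(f,254,268,182,199,th),cent(f,296,313,180,201,th))
k,_=cent(f,254,268,182,199,45);v,_=cent(f,296,313,180,201,45)
K=onz(f,*k,.18);V=onz(f,*v,.11);print(K,V,np.linalg.norm((K-V)[:2]))
z=lambda u,v:((u+.5)/4-.5+150,(v+.5)/4-.5+150)
print([onz(f,*z(*p),.012).round(4) for p in((664,60),(690,268),(95,343),(75,132))])
```

```text
[[463.2, 0.0, 275.8], [0.0, 463.2, 210.1], [0.0, 0.0, 1.0]]
[[518.3, 0.0, 271.8], [0.0, 518.3, 213.8], [0.0, 0.0, 1.0]]
[[363.4, 0.0, 276.7], [0.0, 363.4, 209.7], [0.0, 0.0, 1.0]]
35 (array([261.24, 192.56]), array([257, 189,  10,   7,  25], dtype=int32)) (array([304.046875, 187.875   ]), array([298, 182,  13,  13,  64], dtype=int32))
45 (array([261.33333333, 189.86904762]), array([257, 185,  10,  11,  84], dtype=int32)) (array([303.60759494, 189.42405063]), array([297, 182,  14,  16, 158], dtype=int32))
55 (array([261.22222222, 189.97777778]), array([256, 185,  11,  11,  90], dtype=int32)) (array([303.6684492 , 189.95721925]), array([297, 182,  15,  18, 187], dtype=int32))
[ 0.53639913 -0.14255491  0.18      ] [ 0.5460982 -0.2471178  0.11     ] 0.10501175743476004
[array([ 0.6287, -0.2858,  0.012 ]), array([ 0.4835, -0.3015,  0.012 ]), array([0.4343, 0.1103, 0.012 ]), array([0.5822, 0.1267, 0.012 ])]
```

```bash
cat >> h.py <<'E'
from scipy.spatial.transform import Rotation as Ro
def delta(X,yaw_y=None):
    o=r.get_obs();R=Ro.from_rotvec(o["orientation"]).as_matrix()
    d=R.T@(np.array(X)-o["tcp_pos"])*1000
    yy=np.degrees(np.arctan2(R[1,1],R[0,1]))
    t=None if yaw_y is None else -((yaw_y-yy+180)%360-180)
    print("t",o["clock"],"shift mm",d.round(1),"turn",t,"yaw_y",yy.round(2),"tilt",R[:,2].round(4),"F",o["contact_force"].round(2),"tcp",o["tcp_pos"].round(4))
E
python3 -c "
from h import *
delta([.548,-.250,.31],6.4)"
```

```text
t 0.15 shift mm [ 435.  -258.1 -116.8] turn -77.16056179605448 yaw_y -70.76 tilt [-6.0e-04  1.3e-03 -1.0e+00] F [ 0.3   0.5  -0.45] tcp [ 0.2222 -0.6369  0.1929]
```

Emit:
{"op": "send_rows", "data": {"moves": [0, 0, -40, -8, 20, -10, -90, -16, 60, -35, -117, -26, 110, -65, -117, -36, 160, -95, -117, -46, 210, -125, -117, -56, 260, -155, -117, -66, 310, -184, -117, -77], "hand": 1, "newtons": 40}}

```text
clock: 1.15
tcp_pos: [0.4553, -0.3598, 0.3106]
orientation: [-2.095, -2.341, 0.0]
contact_force: [-0.0, -0.1, 0.1]
grip_width: 0.0004
```

```bash
python3 -c "
from h import *
delta([.548,-.250,.31],6.4)"
```

```text
t 1.15 shift mm [ 98.9 104.2   0.6] turn -0.07599548086059826 yaw_y 6.32 tilt [-2.e-04 -1.e-04 -1.e+00] F [-0.03 -0.12  0.13] tcp [ 0.4553 -0.3598  0.3106]
```

Emit:
{"op": "send_rows", "data": {"moves": [25, 25, 0, 0, 60, 63, 0, 0, 99, 104, 0, 0, 99, 104, 0, 0, 99, 104, 0, 0]}}

```text
clock: 1.78
tcp_pos: [0.5472, -0.2526, 0.3103]
orientation: [-2.102, -2.334, 0.001]
contact_force: [-0.6, 0.0, -0.4]
grip_width: -0.0003
```

```bash
python3 -c "
from h import *
grab('wrist','b');delta([.548,-.250,.31],6.4)"
```

```text
t 1.825 shift mm [3.4 1.6 0.4] turn -0.5208373234385704 yaw_y 5.88 tilt [-1.e-03 -6.e-04 -1.e+00] F [-0.32 -0.37  0.68] tcp [ 0.5467 -0.2535  0.3104]
```

View pics/b_wrist.png

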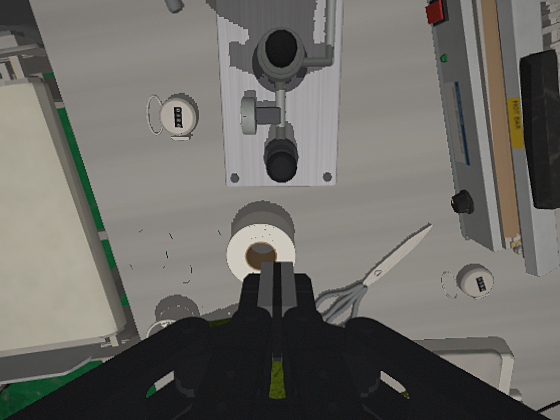

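Run:
```python
from h import *
f=load("wrist","b")
t=f["img"][10:195,215:355,::-1];cv2.imwrite("pics/zb.png",cv2.resize(t,None,fx=3.2,fy=3.2,interpolation=cv2.INTER_CUBIC))
for X in([.548,-.25,.11],[.5364,-.1426,.18]):print(proj(f,X))
```

```text
[277.40120542 167.99551502]
[277.15769674  49.03768474]
```

View pics/zb.png

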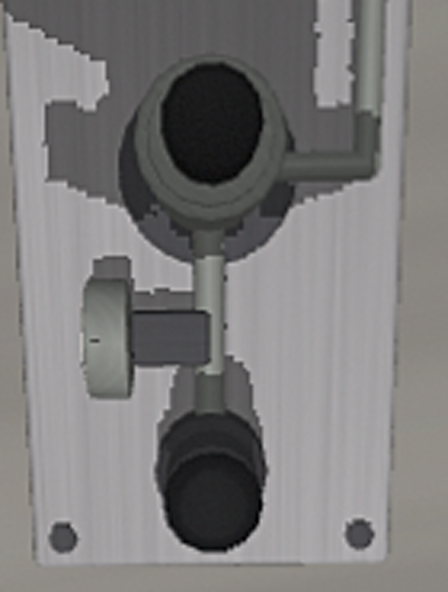

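Run:
```python
from h import *
f=load("wrist","b")
z=lambda u,v:(215+(u+.5)/3.2-.5,10+(v+.5)/3.2-.5)
V=onz(f,*z(213,501),.11);K=onz(f,*z(213,112),.18)
print(V,K,np.linalg.norm((V-K)[:2]),np.degrees(np.arctan2(-(K-V)[0],(K-V)[1])))
A=onz(f,*z(63,537),.012);B=onz(f,*z(360,534),.012);print(A,B,np.degrees(np.arctan2((B-A)[1],(B-A)[0])))
delta([V[0],V[1],.13])
```

```text
[ 0.55181349 -0.24768458  0.11      ] [ 0.53921835 -0.13917175  0.18      ] 0.109241346077746 6.620723670058125
[ 0.49395016 -0.28831227  0.012     ] [ 0.6176726  -0.27394622  0.012     ] 6.623250137213203
t 1.825 shift mm [  5.4   5.9 180.4] turn None yaw_y 5.88 tilt [-1.e-03 -6.e-04 -1.e+00] F [-0.32 -0.37  0.68] tcp [ 0.5467 -0.2535  0.3104]
```

Emit:
{"op": "send_rows", "data": {"moves": [4, 4, 40, -0.7, 4, 4, 90, -0.7, 4, 4, 140, -0.7, 4, 4, 175, -0.7, 4, 4, 190, -0.7, 4, 4, 196, -0.7, 4, 4, 200, -0.7, 4, 4, 200, -0.7]}}

```text
clock: 2.82
tcp_pos: [0.5518, -0.2481, 0.1117]
orientation: [2.087, 2.346, 0.001]
contact_force: [0.3, -0.0, -0.2]
grip_width: 0.0002
```

```bash
python3 -c "
from h import *
grab('wrist','c');delta([.5515,-.248,.098],6.6)"
```

```text
t 2.875 shift mm [ 0.  -0.3 13.7] turn 0.0811717798161169 yaw_y 6.68 tilt [ 1.5e-03 -7.0e-04 -1.0e+00] F [ 0.24 -0.38  0.26] tcp [ 0.5518 -0.248   0.1117]
```

View pics/c_wrist.png

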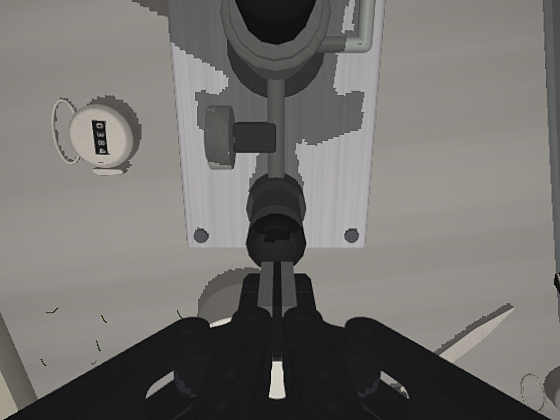

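The fingertips are over the valve head at about (276,243), with no contact yet. I'll press now.

Emit:
{"op": "send_rows", "data": {"moves": [0, 0, 4, 0, 0, 0, 8, 0, 0, 0, 12, 0, 0, 0, 14, 0, 0, 0, 15, 0, 0, 0, 15, 0]}}

```text
clock: 3.62
tcp_pos: [0.5512, -0.2477, 0.0957]
orientation: [-2.088, -2.347, -0.0]
contact_force: [0.5, 0.1, 1.4]
grip_width: -0.0004
```

```bash
python3 -c "
from h import *
grab('wrist','d');f=grab('side','d');delta([.5515,-.248,.098],6.6)
t=f['img'][195:300,205:320,::-1];cv2.imwrite('pics/zd.png',cv2.resize(t,None,fx=5,fy=5,interpolation=cv2.INTER_CUBIC))
"
```

```text
t 3.725 shift mm [-0.2  0.2 -2.2] turn 0.08221555997261021 yaw_y 6.68 tilt [ 2.e-04 -1.e-04 -1.e+00] F [0.11 0.65 0.55] tcp [ 0.5513 -0.2478  0.0958]
```

View pics/d_wrist.png

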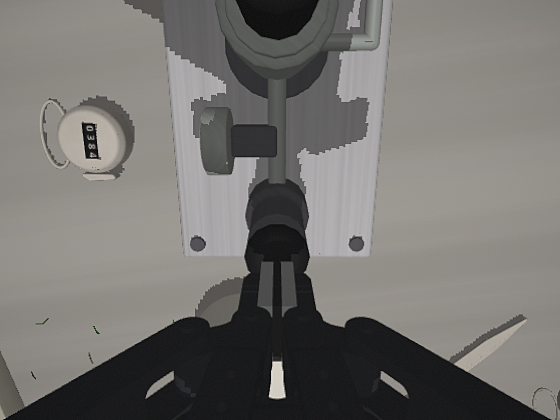

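View pics/zd.png

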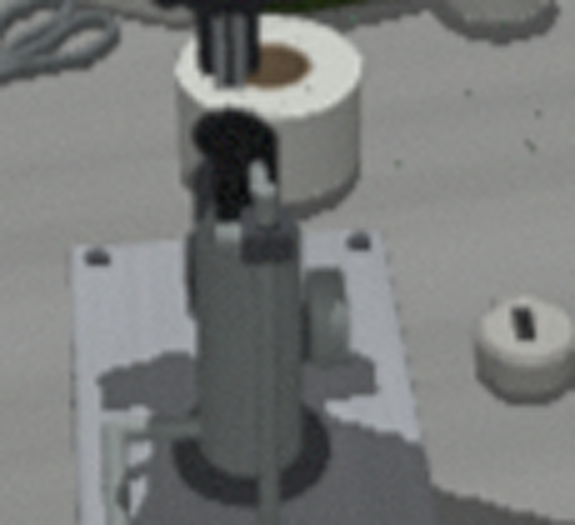

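```bash
python3 -c "
from h import *
f=load('wrist','d');s=load('side','d');X=r.get_obs()['tcp_pos']
print(proj(f,X),proj(s,X),'valve',proj(f,[.5518,-.2477,.11]),proj(s,[.5518,-.2477,.11]))
c=load('wrist','c');print(proj(c,[.5518,-.2477,.11]))
t=f['img'][170:290,200:350,::-1];t=cv2.resize(t,None,fx=5,fy=5,interpolation=cv2.INTER_CUBIC);cv2.imwrite('pics/zd2.png',np.clip(t*2.5,0,255).astype(np.uint8))
t=c['img'][170:290,200:350,::-1];t=cv2.resize(t,None,fx=5,fy=5,interpolation=cv2.INTER_CUBIC);cv2.imwrite('pics/zc2.png',np.clip(t*2.5,0,255).astype(np.uint8))
"
```

```text
[275.54307755 246.27823309] [250.75564567 224.93961605] valve [276.53990812 257.62987199] [250.39563898 219.71457026]
[275.54735864 244.19328439]
```

View pics/zd2.png

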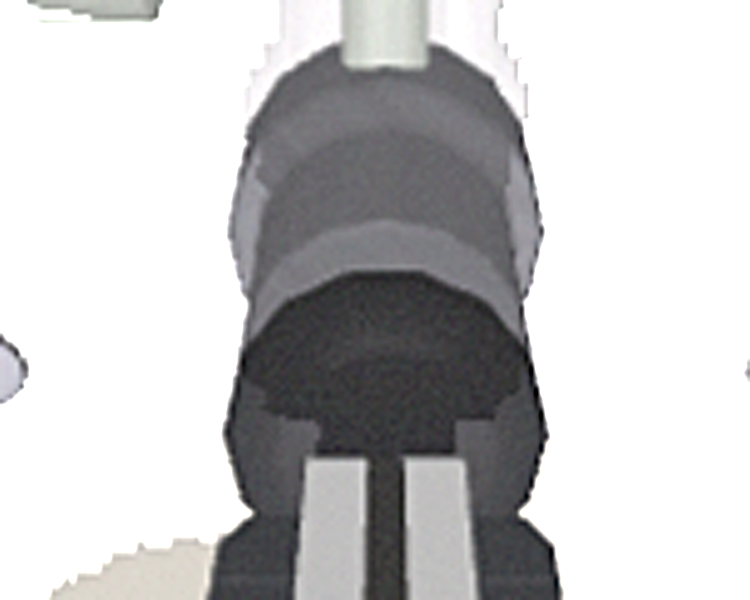

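View pics/zc2.png

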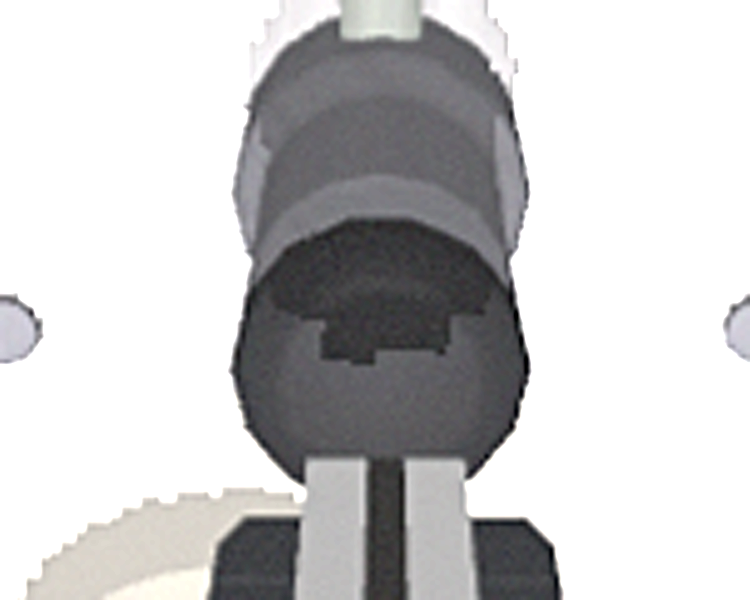

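```bash
python3 -c "
from h import *
f=load('wrist','d');s=load('side','d')
print(tri(ray(f,276.8,261.5),ray(s,251.4,212)))
t=s['img'][150:260,190:320,::-1];t=cv2.resize(t,None,fx=5,fy=5,interpolation=cv2.INTER_CUBIC);cv2.imwrite('pics/zd3.png',np.clip(t*1.5,0,255).astype(np.uint8))
grab('top','d');t=load('top','d')['img'][150:250,230:350,::-1];cv2.imwrite('pics/zd4.png',cv2.resize(t,None,fx=5,fy=5,interpolation=cv2.INTER_CUBIC))
"
```

```text
(array([ 0.5495682 , -0.23608438,  0.13843914]), [np.float64(0.0009962865324837683), np.float64(0.0009962865324837343)])
```

View pics/zd3.png

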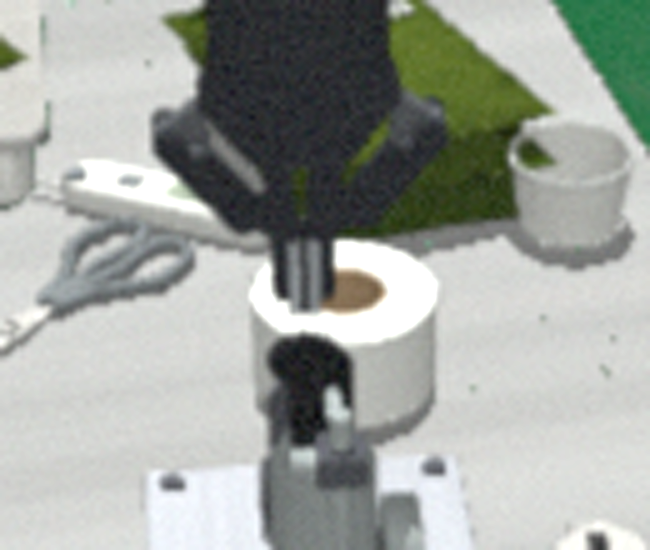

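View pics/zd4.png

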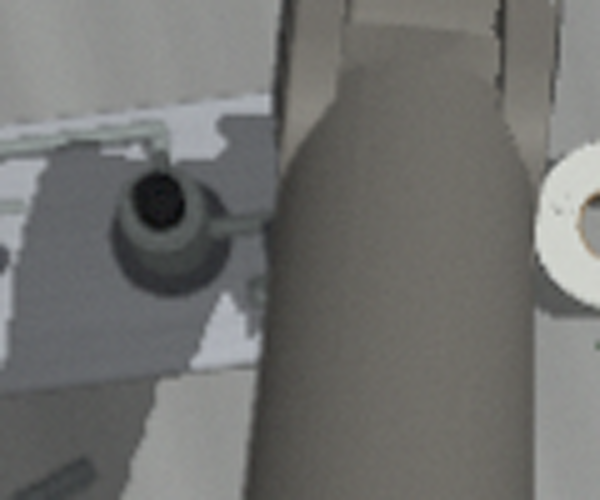

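Emit:
{"op": "send_rows", "data": {"moves": [0, 0, 3, 0, 0, 0, 6, 0, 0, 0, 9, 0, 0, 0, 9, 0]}}

```text
clock: 4.28
tcp_pos: [0.5509, -0.2477, 0.0863]
orientation: [-2.088, -2.347, 0.0]
contact_force: [-0.2, 0.7, -0.4]
grip_width: 0.0001
```

Emit:
{"op": "send_rows", "data": {"moves": [0, 0, 3, 0, 0, 0, 6, 0, 0, 0, 9, 0, 0, 0, 9, 0]}}

```text
clock: 4.78
tcp_pos: [0.5509, -0.2477, 0.0774]
orientation: [-2.088, -2.347, 0.0]
contact_force: [-0.1, -0.6, 0.2]
grip_width: -0.0003
```

```bash
python3 -c "
from h import *
f=grab('wrist','e');delta([.5515,-.248,.068],6.6);print(r.grasp_offset, f['world_to_cam'])
t=f['img'][170:290,200:350,::-1];t=cv2.resize(t,None,fx=5,fy=5,interpolation=cv2.INTER_CUBIC);cv2.imwrite('pics/ze2.png',np.clip(t*2.5,0,255).astype(np.uint8))
"
```

```text
t 4.825 shift mm [-0.3  0.4  9.6] turn 0.08301674481143095 yaw_y 6.68 tilt [-2.e-04  1.e-04 -1.e+00] F [ 0.41 -0.48  0.49] tcp [ 0.5511 -0.2477  0.0776]
0.0187 [[ 9.93129439e-01  1.17017618e-01 -8.91290093e-04 -5.18799110e-01]
 [-1.11699003e-01  9.45664505e-01 -3.05355492e-01  2.99867091e-01]
 [-3.48891109e-02  3.03357085e-01  9.52238011e-01 -1.74360122e-01]
 [ 0.00000000e+00  0.00000000e+00  0.00000000e+00  1.00000000e+00]]
```

View pics/ze2.png

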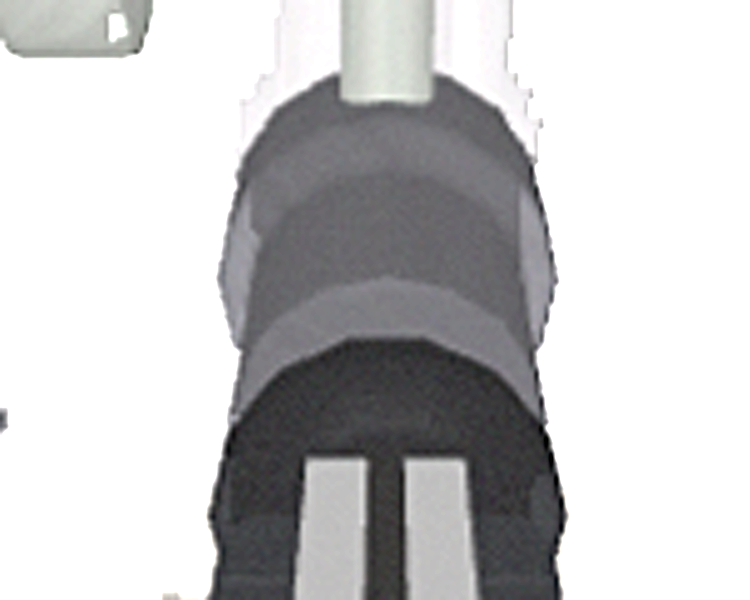

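Emit:
{"op": "send_rows", "data": {"moves": [0, 0, 3, 0, 0, 0, 6, 0, 0, 0, 9, 0, 0, 0, 12, 0, 0, 0, 12, 0]}}

```text
clock: 5.45
tcp_pos: [0.5513, -0.2478, 0.0658]
orientation: [2.088, 2.347, 0.0]
contact_force: [-0.4, -0.5, 4.6]
grip_width: -0.0
```

Contact made: 4.6 N, which is partway down. I'll press on to the stop.

Emit:
{"op": "send_rows", "data": {"moves": [0, 0, 3, 0, 0, 0, 6, 0, 0, 0, 8, 0, 0, 0, 8, 0, 0, 0, 8, 0]}}

```text
clock: 6.08
tcp_pos: [0.5515, -0.2479, 0.06]
orientation: [2.088, 2.346, -0.001]
contact_force: [-6.7, 2.1, 20.3]
grip_width: 0.0002
```

It's on the stop: 20 N against the spring's 7.2 N, and the TCP has stalled. Releasing.

Emit:
{"op": "send_rows", "data": {"moves": [0, 0, -4, 0, 0, 0, -12, 0, 0, 0, -30, 0, 0, 0, -60, 0, 0, 0, -110, 0, 0, 0, -160, 0, 0, 0, -200, 0, 0, 0, -200, 0]}}

```text
clock: 7.08
tcp_pos: [0.5532, -0.2481, 0.2622]
orientation: [2.084, 2.342, 0.004]
contact_force: [0.4, 0.3, -0.4]
grip_width: -0.0001
```

```bash
python3 -c "
from h import *
f=grab('wrist','g');delta([.5395,-.139,.30],6.6)
t=f['img'][10:260,200:370,::-1];cv2.imwrite('pics/zg.png',cv2.resize(t,None,fx=2.4,fy=2.4,interpolation=cv2.INTER_CUBIC))
print(proj(f,[.5518,-.2477,.11]),proj(f,[.5518,-.2477,.098]))
"
```

```text
t 7.125 shift mm [109.4   0.5 -40.6] turn 0.08886071743265234 yaw_y 6.69 tilt [ 0.0028 -0.0012 -1.    ] F [ 0.3   0.07 -0.54] tcp [ 0.5518 -0.2478  0.2596]
[273.55307727 179.70426164] [273.58185611 176.84071648]
```

View pics/zg.png

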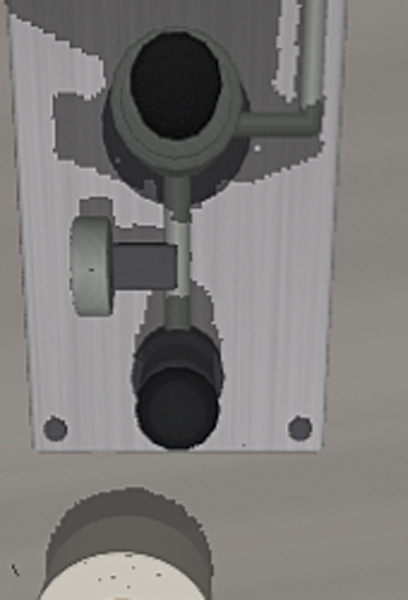

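The valve head is back up at its expected pixel (273.7,180). Next, over the pump with the gripper opening, to measure the pointer.

Emit:
{"op": "send_rows", "data": {"moves": [15, 0, -20, 0, 40, 0, -40, 0, 70, 0, -40, 0, 70, 0, -40, 0, 70, 0, -40, 0], "hand": 0}}

```text
clock: 7.75
tcp_pos: [0.543, -0.1775, 0.2983]
orientation: [2.087, 2.348, -0.0]
contact_force: [-0.2, -0.4, 0.7]
grip_width: 0.0853
```

```bash
python3 -c "
from h import *
f=grab('wrist','h');delta([.5395,-.139,.30],6.6)"
```

```text
t 7.8 shift mm [39.4  1.2 -2. ] turn 0.07865739535878902 yaw_y 6.68 tilt [-1.e-04 -4.e-04 -1.e+00] F [ 0.54 -0.69 -0.65] tcp [ 0.5429 -0.1782  0.298 ]
```

Emit:
{"op": "send_rows", "data": {"moves": [15, 0, 0, 0, 40, 0, 0, 0, 70, 0, 0, 0, 70, 0, 0, 0, 70, 0, 0, 0]}}

```text
clock: 8.43
tcp_pos: [0.5348, -0.109, 0.2976]
orientation: [2.089, 2.347, -0.001]
contact_force: [-0.0, -0.0, 0.3]
grip_width: 0.0854
```

```bash
python3 -c "
from h import *
f=grab('wrist','i');delta([.5395,-.139,.30],6.6)"
```

```text
t 8.475 shift mm [-29.9   1.3  -2.4] turn 0.012202999188929198 yaw_y 6.61 tilt [-2.e-04 -3.e-04 -1.e+00] F [-0.45  0.11  0.43] tcp [ 0.5348 -0.1095  0.2976]
```

View pics/h_wrist.png

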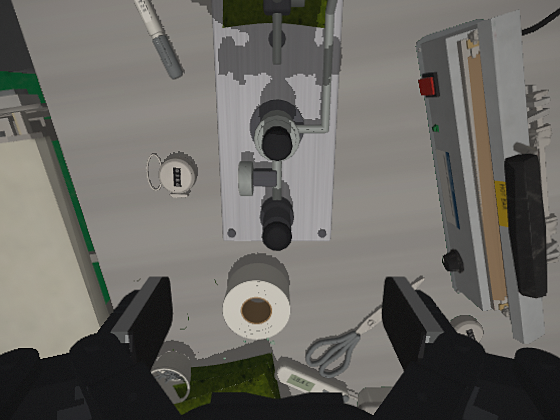

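View pics/i_wrist.png

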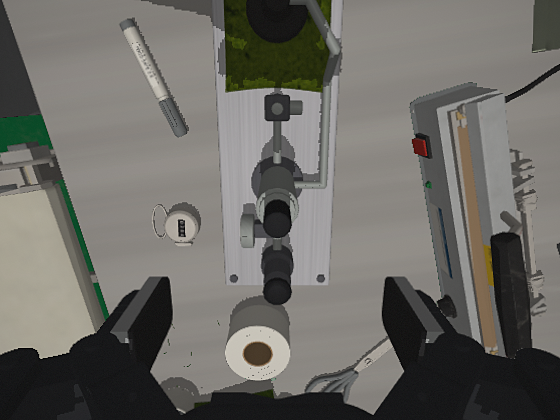

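Run:
```python
from h import *
a=[]
for n,y in(("h",0),("i",85)):
    t=load("wrist",n)["img"][y:y+150,225:325,::-1];a.append(cv2.resize(t,None,fx=4,fy=4,interpolation=cv2.INTER_NEAREST))
cv2.imwrite("pics/zhi.png",np.clip(np.hstack(a)*1.3,0,255).astype(np.uint8))
```

```text
(no output)
```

View pics/zhi.png

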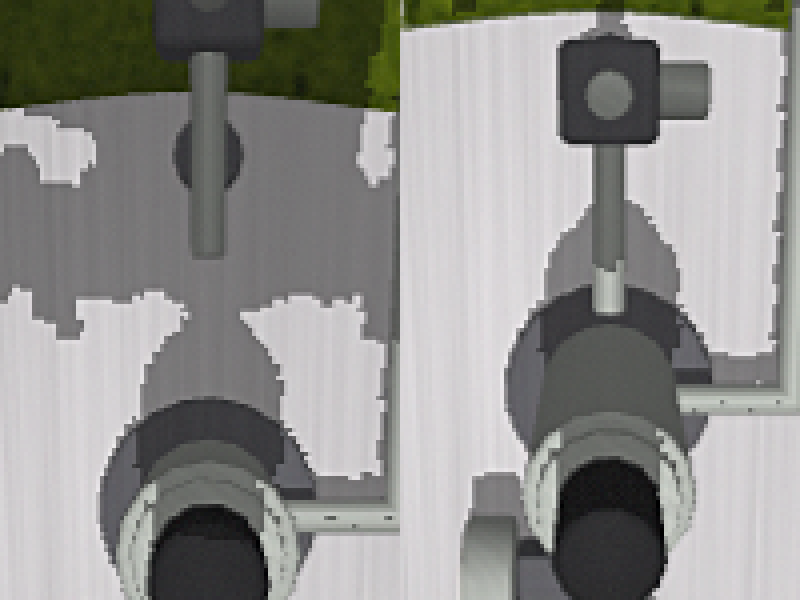

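Run:
```python
from h import *
h=load("wrist","h");i=load("wrist","i")
P,e=tri(ray(h,225+208/4-.5,258/4-.5),ray(i,225+209/4-.5,85+313/4-.5));print("tip",P,e)
ang=np.radians(6.62);yt=np.array([-np.sin(ang),np.cos(ang)]);xt=np.array([np.cos(ang),np.sin(ang)])
# knob top centre in i and h : i disc bottom/centre
for f,u,v in((i,225+209/4-.5,85+558/4-.5),):
    K=onz(f,u,v,.18);print("knob",K)
print("tip rel knob",(P[:2]-K[:2])@xt,(P[:2]-K[:2])@yt)
# collar edges? single-view with y=+60 constraint
for K0 in (K[:2],np.array([.5392,-.1392])):
  for f,u,v in((h,225+208/4-.5,258/4-.5),(i,225+209/4-.5,85+313/4-.5)):
    o,d=ray(f,u,v);s=(.06-(o[:2]-K0)@yt)/(d[:2]@yt);print("z at y60",(o+s*d)[2])
    print("cam",(o[:2]-K0)@yt,o[2])
s=load("side","a")
print("side tip",proj(s,P))
t=s['img'][205:325,215:305,::-1];t=cv2.resize(t,None,fx=6,fy=5,interpolation=cv2.INTER_NEAREST);cv2.imwrite('pics/zs.png',np.clip(t*1.3,0,255).astype(np.uint8))
```

```text
tip [ 0.53212016 -0.08099292  0.20576823] [np.float64(4.718333834929488e-05), np.float64(4.718333834899845e-05)]
knob [ 0.53898021 -0.13909937  0.18      ]
tip rel knob -0.00011556486526768405 0.058509882906849636
z at y60 0.1841988198762592
cam 0.039700857131547966 0.4780049519386543
z at y60 0.21384154195569932
cam 0.10863828090469527 0.47738167621543703
z at y60 0.18601237532049297
cam 0.039826156153743124 0.4780049519386543
z at y60 0.21316262566758815
cam 0.10876357992689042 0.47738167621543703
side tip [255.85604009 229.08323106]
```

View pics/zs.png

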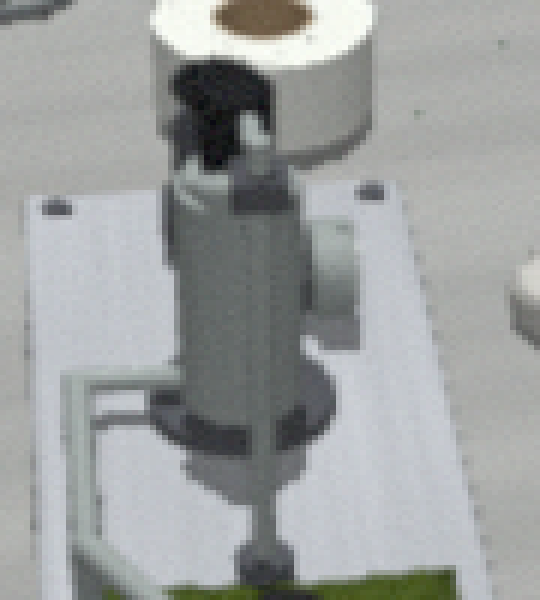

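Triangulated pointer tip is at about z 0.205, ±2 mm. I'll get a wider baseline at lower height for a better figure.

Emit:
{"op": "send_rows", "data": {"moves": [0, 20, 15, 0, 0, 50, 40, 0, 0, 60, 50, 0, 0, 60, 50, 0, 0, 60, 50, 0, 0, 60, 50, 0]}}

```text
clock: 9.22
tcp_pos: [0.5944, -0.1021, 0.2488]
orientation: [2.088, 2.345, 0.001]
contact_force: [-0.0, 0.1, -0.3]
grip_width: 0.0856
```

```bash
python3 -c "
from h import *
f=grab('wrist','j');delta([.5395,-.139,.30],6.6)"
```

```text
t 9.275 shift mm [-30.4 -58.7 -51.3] turn 0.05136403653645516 yaw_y 6.65 tilt [ 1.3e-03 -7.0e-04 -1.0e+00] F [-0.35 -0.08  0.2 ] tcp [ 0.5944 -0.1021  0.2487]
```

Emit:
{"op": "send_rows", "data": {"moves": [0, -30, 0, 0, 0, -80, 0, 0, 0, -120, 0, 0, 0, -120, 0, 0, 0, -120, 0, 0, 0, -120, 0, 0]}}

```text
clock: 10.02
tcp_pos: [0.4764, -0.1153, 0.248]
orientation: [2.087, 2.347, 0.001]
contact_force: [0.3, 0.6, -0.2]
grip_width: 0.0855
```

Run:
```python
from h import *
f=grab('wrist','k');delta([.5395,-.139,.30],6.6)
a=[]
for n in "jk":
    f=load("wrist",n);x=int(proj(f,[.5355,-.11,.2])[0])-70;print(x)
    t=f["img"][100:250,x:x+140,::-1];a.append(cv2.resize(t,None,fx=2.85,fy=4,interpolation=cv2.INTER_NEAREST))
cv2.imwrite("pics/zjk.png",np.clip(np.hstack(a)*1.5,0,255).astype(np.uint8))
```

```text
t 10.075 shift mm [-30.9  60.1 -52.2] turn 0.12235273494022181 yaw_y 6.72 tilt [ 5.e-04  5.e-04 -1.e+00] F [0.14 0.13 0.52] tcp [ 0.4762 -0.1153  0.2478]
116
295
```

View pics/j_wrist.png

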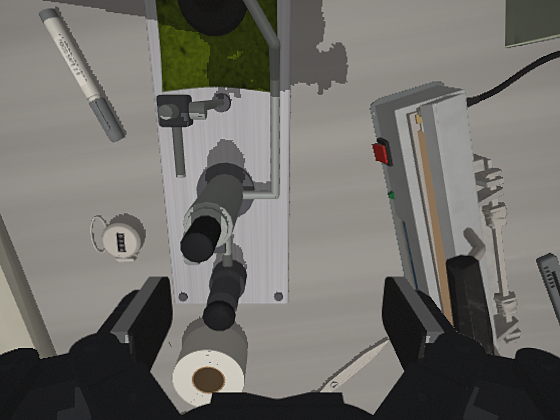

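View pics/k_wrist.png

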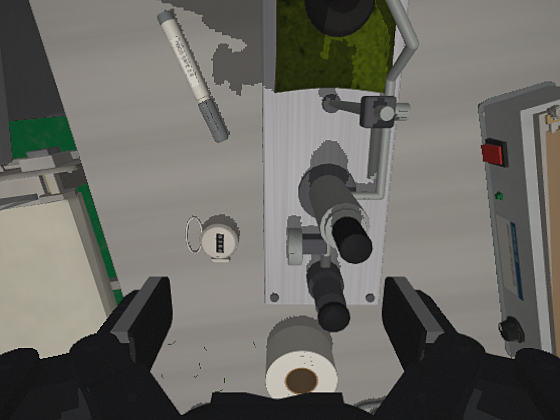

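View pics/zjk.png

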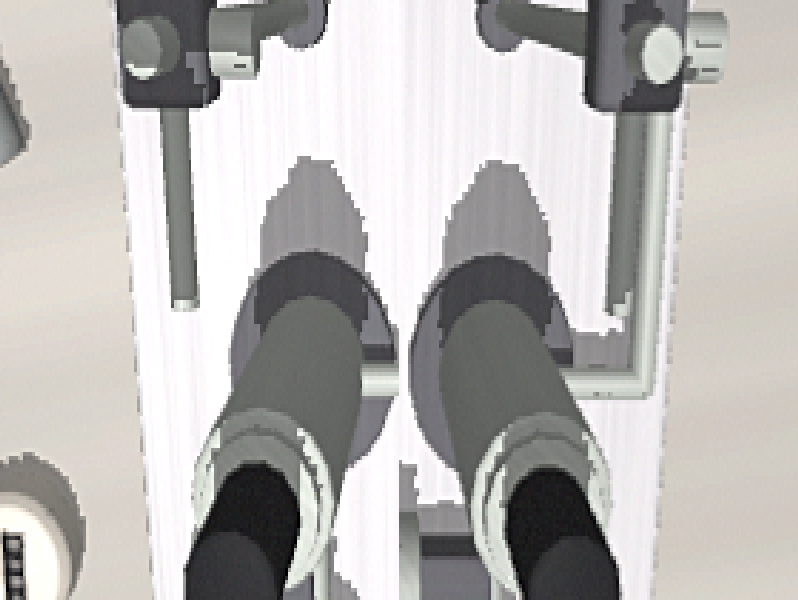

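Run:
```python
from h import *
a=[]
for n,x,xk in(("j",160,175),("k",350,320)):
    f=load("wrist",n)
    t=f["img"][140:185,x:x+45,::-1];a.append(cv2.resize(np.clip(t*1.0*.9,0,255).astype(np.uint8),(400,300),interpolation=cv2.INTER_NEAREST))
    t=f["img"][205:268,xk:xk+60,::-1];a.append(cv2.resize(np.clip(t*4.,0,255).astype(np.uint8),(400,300),interpolation=cv2.INTER_NEAREST))
cv2.imwrite("pics/zz.png",np.vstack([np.hstack(a[:2]),np.hstack(a[2:])]))
```

```text
(no output)
```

View pics/zz.png

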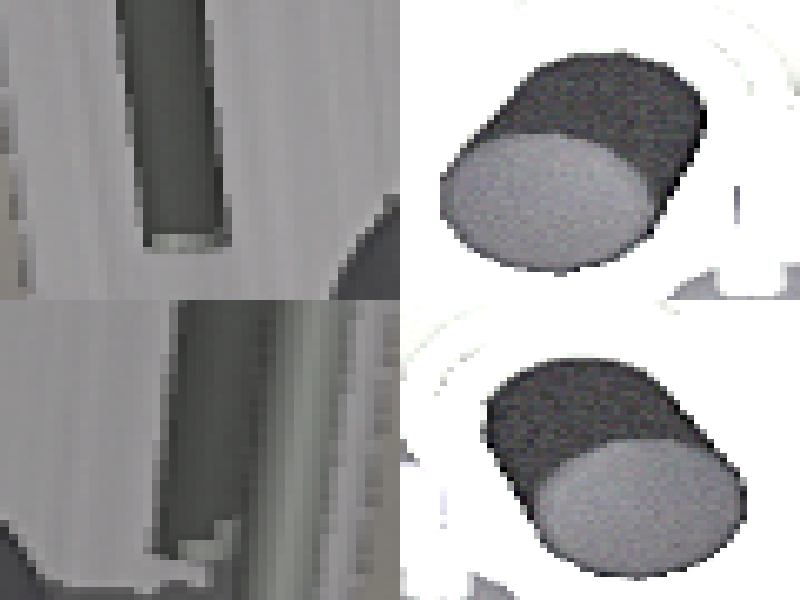

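Run:
```python
from h import *
j=load("wrist","j");k=load("wrist","k");h=load("wrist","h");i=load("wrist","i")
P,e=tri(ray(j,180.5,177.3),ray(k,371.7,178.2));K,e2=tri(ray(j,196.4,247),ray(k,355.9,248.2))
print(P,e,K,e2,"collar target rise",P[2]-K[2]+.048)
# screws on base plate as a height check are z=.012
d=(P-K)[:2];print(np.linalg.norm(d))
X=[]
for du in(-.5,.5):print(tri(ray(j,180.5+du,177.3),ray(k,371.7,178.2))[0][2],tri(ray(j,196.4+du,247),ray(k,355.9,248.2))[0][2])
```

```text
[ 0.53237276 -0.08090105  0.20671127] [np.float64(0.0001529839283859768), np.float64(0.00015298392838595715)] [ 0.5393218  -0.13992559  0.17885944] [np.float64(6.05339102526092e-05), np.float64(6.0533910252614885e-05)] collar target rise 0.07585182400779157
0.059432193624234186
0.20728765533327012 0.17963693708810907
0.20613183625467948 0.17807703784213363
```

Emit:
{"op": "send_rows", "data": {"moves": [-10, 20, 0, 0, -22, 42, 0, 0, -31, 60, 0, 0, -31, 60, 0, 0, -31, 60, 30, 0, -31, 60, 65, 0, -31, 60, 80, 0, -31, 60, 80, 0]}}

```text
clock: 11.08
tcp_pos: [0.5378, -0.1392, 0.1671]
orientation: [-2.087, -2.346, 0.001]
contact_force: [0.3, -0.3, 0.9]
grip_width: 0.0854
```

```bash
python3 -c "
from h import *
f=grab('wrist','l');delta([.5392,-.1394,.105],6.62)"
```

```text
t 11.125 shift mm [-0.2  0.4 63.2] turn 0.07666662577850047 yaw_y 6.7 tilt [ 2.e-04  1.e-04 -1.e+00] F [ 0.8  -0.15  1.57] tcp [ 0.5387 -0.1393  0.1682]
```

View pics/l_wrist.png

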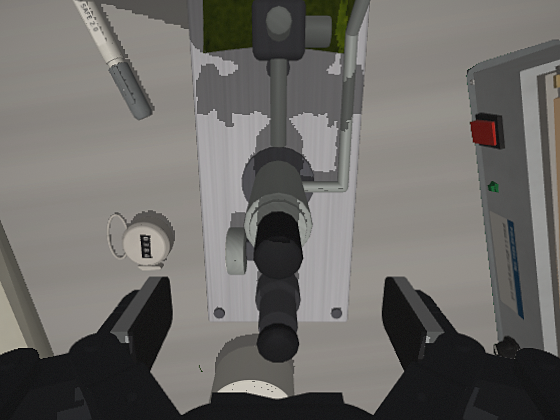

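Emit:
{"op": "send_rows", "data": {"moves": [0, 0, 20, 0, 0, 0, 40, 0, 0, 0, 55, 0, 0, 0, 63, 0, 0, 0, 63, 0, 0, 0, 63, 0]}}

```text
clock: 11.88
tcp_pos: [0.5391, -0.1395, 0.1054]
orientation: [2.088, 2.346, 0.001]
contact_force: [-0.5, 0.4, 0.9]
grip_width: 0.085
```

```bash
python3 -c "
from h import *
f=grab('wrist','m');grab('side','m');delta([.5392,-.1394,.105],6.62)"
```

```text
t 11.975 shift mm [0.1 0.2 0.4] turn 0.05892633519809465 yaw_y 6.68 tilt [ 1.1e-03 -3.0e-04 -1.0e+00] F [-0.08  0.06 -0.45] tcp [ 0.539  -0.1396  0.1054]
```

View pics/m_wrist.png

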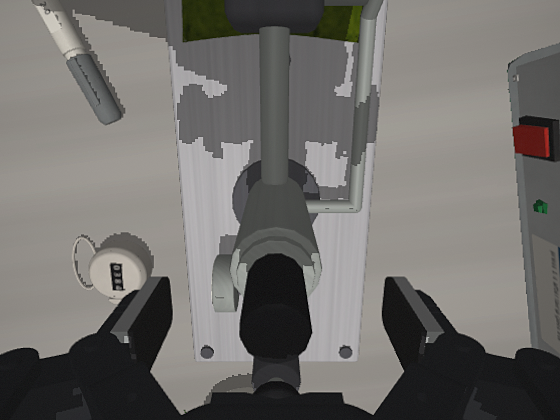

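View pics/m_side.png

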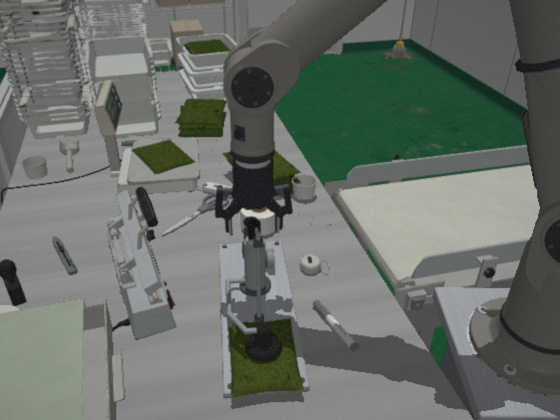

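Emit:
{"op": "send_rows", "data": {"moves": [0, 0, 0, 0, 0, 0, 0, 0, 0, 0, 0, 0, 0, 0, 0, 0, 0, 0, 0, 0, 0, 0, 0, 0], "hand": 1, "newtons": 40}}

```text
clock: 12.72
tcp_pos: [0.5386, -0.1395, 0.1049]
orientation: [2.088, 2.347, 0.0]
contact_force: [0.1, 0.6, 2.7]
grip_width: 0.0249
```

```bash
python3 -c "
from h import *
f=grab('wrist','n');delta([.5392,-.1394,.105],6.62)
o=r.get_obs();print(o['moment'],o['grip_width'])"
```

```text
t 12.775 shift mm [ 0.1  0.6 -0.1] turn 0.060770528961370474 yaw_y 6.68 tilt [ 3.e-04 -1.e-04 -1.e+00] F [0.32 0.33 2.33] tcp [ 0.5386 -0.1395  0.1049]
[-0.01698378  0.05542672  0.01110154] 0.024888196170031598
```

View pics/n_wrist.png

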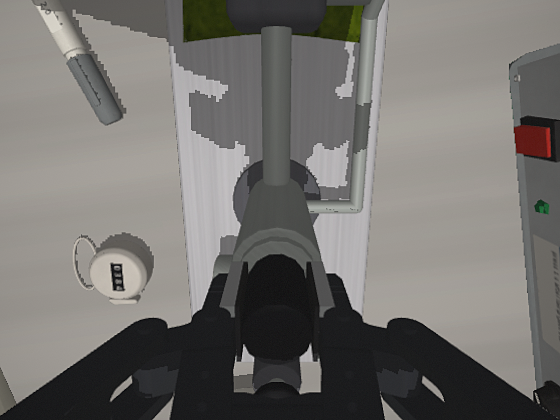

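Gripped on the 26 mm knob (24.9 mm read) with almost no side force. Lifting gently.

Emit:
{"op": "send_rows", "data": {"moves": [0, 0, -2, 0, 0, 0, -4, 0, 0, 0, -7, 0, 0, 0, -10, 0, 0, 0, -10, 0]}}

```text
clock: 13.4
tcp_pos: [0.5387, -0.1396, 0.115]
orientation: [2.088, 2.347, 0.0]
contact_force: [0.1, -0.7, -2.4]
grip_width: 0.025
```

```bash
python3 -c "
from h import *
f=grab('wrist','o');delta([.5392,-.1394,.105],6.62)
o=r.get_obs();print(o['moment'],o['grip_width'])"
```

```text
t 13.45 shift mm [0.1 0.6 9.9] turn 0.059830083822077995 yaw_y 6.68 tilt [ 3.e-04 -1.e-04 -1.e+00] F [ 1.18  0.46 -1.54] tcp [ 0.5386 -0.1395  0.1149]
[ 0.01160483 -0.02948461 -0.00600905] 0.024855390073129074
```

View pics/o_wrist.png

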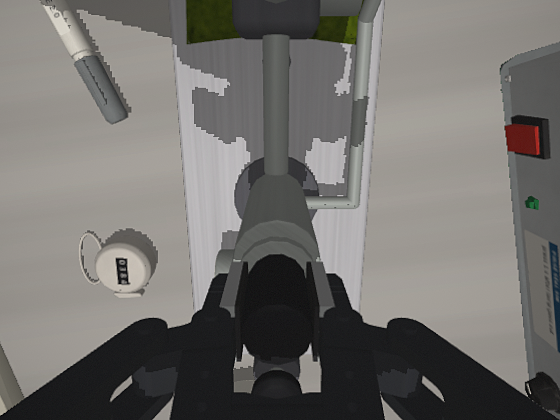

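The rod follows: about 2.4 N of weight, side force small. Continuing.

Emit:
{"op": "send_rows", "data": {"moves": [0, 0, -4, 0, 0, 0, -9, 0, 0, 0, -15, 0, 0, 0, -21, 0, 0, 0, -27, 0, 0, 0, -32, 0, 0, 0, -35, 0, 0, 0, -35, 0]}}

```text
clock: 14.45
tcp_pos: [0.5386, -0.1395, 0.1499]
orientation: [2.088, 2.347, 0.0]
contact_force: [-0.3, -0.5, -2.3]
grip_width: 0.0253
```

Emit:
{"op": "send_rows", "data": {"moves": [0, 0, -4, 0, 0, 0, -9, 0, 0, 0, -15, 0, 0, 0, -20, 0, 0, 0, -23, 0, 0, 0, -25, 0, 0, 0, -25, 0, 0, 0, -25, 0]}}

```text
clock: 15.45
tcp_pos: [0.5383, -0.1395, 0.1745]
orientation: [-2.088, -2.347, 0.0]
contact_force: [1.0, -0.2, -2.4]
grip_width: 0.0249
```

```bash
python3 -c "
from h import *
f=grab('wrist','p');s=grab('side','p');grab('top','p');delta([.5392,-.1394,.105],6.62)
o=r.get_obs();print(o['moment'],o['grip_width'])
t=s['img'][150:300,205:320,::-1];t=cv2.resize(t,None,fx=4,fy=4,interpolation=cv2.INTER_NEAREST);cv2.imwrite('pics/zp.png',np.clip(t*1.5,0,255).astype(np.uint8))"
```

```text
t 15.6 shift mm [-0.   0.8 69.5] turn 0.06051738817978958 yaw_y 6.68 tilt [-3.e-04  1.e-04 -1.e+00] F [-0.38 -0.59 -2.47] tcp [ 0.5384 -0.1395  0.1745]
[ 0.01534239 -0.01389837  0.01915379] 0.025133876435724737
```

View pics/p_wrist.png

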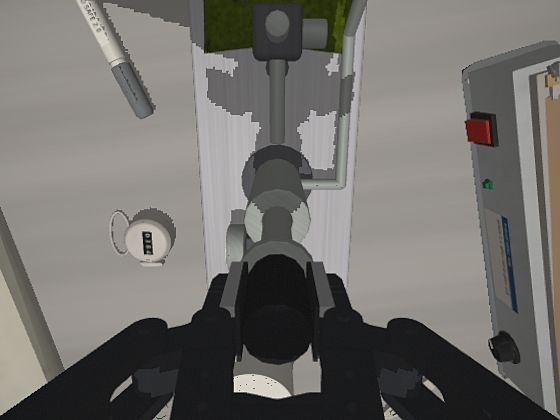

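View pics/zp.png

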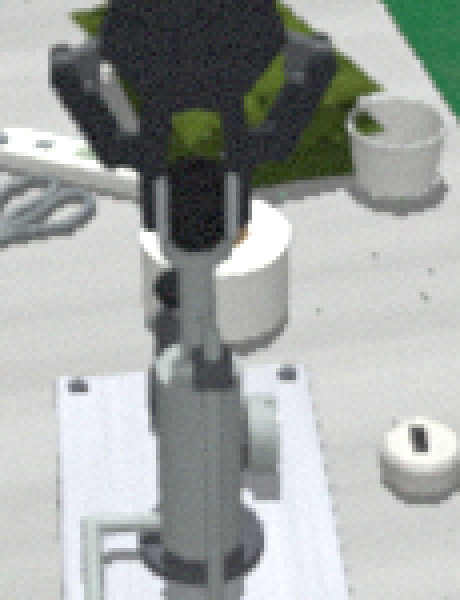

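Rod is up 69.6 mm with side forces near 0. I'll refine the pointer height with a line fit along the pointer's shaft in the two wide-baseline views.

Run:
```python
from h import *
a=np.radians(6.64);yt=np.array([-np.sin(a),np.cos(a),0]);xt=np.array([np.cos(a),np.sin(a),0])
K=np.array([.5393,-.1394])
def edges(f,rows,c0,c1,bg):
    g=cv2.GaussianBlur(f["img"].astype(float).mean(2),(1,3),0);out=[]
    for v in rows:
        c=int(round(c0+(c1-c0)*(v-rows[0])/(rows[-1]-rows[0])))
        L=g[v,c-9:c+1];R=g[v,c:c+10]
        dl=np.diff(L);dr=np.diff(R)
        il=np.argmin(dl);ir=np.argmax(dr)
        def sub(d,i):
            w=np.abs(d[max(0,i-1):i+2]);return (np.arange(max(0,i-1),max(0,i-1)+len(w))*w).sum()/w.sum()
        out.append((v,c-9+sub(dl,il)+.5,c+sub(dr,ir)+.5))
    return np.array(out)
fits={}
for n,rows,c0,c1 in(("j",range(130,172),178,180),("k",range(132,172),375.5,372)):
    f=load("wrist",n);E=edges(f,list(rows),c0,c1,0)
    w=E[:,2]-E[:,1];print(n,"width",w[:4].round(1),np.median(w),w[-4:].round(1))
    for col,nm in((1,"L"),(2,"R")):
        p=np.polyfit(E[:,0],E[:,col],1)
        for _ in range(3):
            q=np.abs(np.polyval(p,E[:,0])-E[:,col])<.7;p=np.polyfit(E[q,0],E[q,col],1)
        fits[n,nm]=p;print(n,nm,p,q.sum())
# each edge ray-plane: tangent to cylinder r=3mm. solve x,z
from scipy.optimize import least_squares
def res(q):
    x,z=q;out=[]
    for (n,nm),p in fits.items():
        f=load("wrist",n)
        for v in(135,150,165):
            o,d=ray(f,np.polyval(p,v),v)
            # distance in xz tester plane of ray to axis
            ox=(o[:2]-K)@xt[:2];dx=d[:2]@xt[:2];D=np.array([dx,d[2]]);D/=np.linalg.norm(D)
            w=np.array([x-ox,z-o[2]]);dist=D[0]*w[1]-D[1]*w[0]
            out.append((abs(dist)-.003)*1000)
    return out
s=least_squares(res,[0,.205]);print(s.x,np.round(s.fun,2))
# knob top discs: ellipse-fit
for n,x,y in(("j",196,247),("k",356,248)):
    f=load("wrist",n);g=f["img"].astype(float).mean(2)[y-25:y+25,x-28:x+28]
    print(n,g[25,::6].round(0),g[::6,28].round(0))
```

```text
j width [ 9.9 10.1 10.  10.3] 9.877738848488292 [9.6 9.6 9.5 9.5]
j L [8.76857069e-02 1.60169821e+02] 42
j R [7.55193713e-02 1.71870029e+02] 42
k width [11.5 11.4 11.4 11.7] 11.541853159365388 [11.5 11.5 11.4 11.6]
k L [-8.34125379e-02  3.81134251e+02] 40
k R [-9.22807226e-02  3.94086174e+02] 39
[-1.61941142e-05  2.07018799e-01] [-0.13 -0.12 -0.12 -0.07 -0.11 -0.14  0.37  0.39  0.41  0.39  0.38  0.36]
j [139. 170. 101.  32.  35.  37.  38.  39. 101.  80.] [ 19.  22.  37.  38.  36.  36.  34. 131. 164.]
k [139. 102.  29.  39.  35.  35.  34.  28. 159. 155.] [ 19.  18.  34.  35.  34.  33.  33. 170. 164.]
```

Run:
```python
from h import *
from scipy.optimize import least_squares
a=np.radians(6.64);xt=np.array([np.cos(a),np.sin(a)]);K=np.array([.5393,-.1394])
fits={("j","L"):[8.76857069e-02,1.60169821e+02],("j","R"):[7.55193713e-02,1.71870029e+02],("k","L"):[-8.34125379e-02,3.81134251e+02]}
def res(q):
    x,z=q;out=[]
    for (n,nm),p in fits.items():
        f=F[n]
        for v in(135,150,165):
            o,d=ray(f,np.polyval(p,v),v);D=np.array([d[:2]@xt,d[2]]);D/=np.linalg.norm(D)
            w=np.array([x-(o[:2]-K)@xt,z-o[2]]);out.append((abs(D[0]*w[1]-D[1]*w[0])-.003)*1000)
    return out
F={n:load("wrist",n) for n in"jk"}
s=least_squares(res,[0,.205]);print(s.x,np.round(s.fun,2))
# knob top disc outline by brightness: black side ~19, top ~36, bg >60
C={}
for n,x,y in(("j",196,247),("k",356,248)):
    g=cv2.GaussianBlur(F[n]["img"],(3,3),0).astype(float).mean(2)
    m=((g>26)&(g<60)).astype(np.uint8);q=np.zeros_like(m);q[y-22:y+22,x-25:x+25]=m[y-22:y+22,x-25:x+25]
    q=cv2.morphologyEx(q,cv2.MORPH_OPEN,np.ones((5,5),np.uint8))
    nn,l,st,c=cv2.connectedComponentsWithStats(q);i=1+np.argmax(st[1:,4])
    cs=cv2.findContours((l==i).astype(np.uint8),cv2.RETR_EXTERNAL,cv2.CHAIN_APPROX_NONE)[0][0]
    e=cv2.fitEllipse(cv2.convexHull(cs));C[n]=c[i];print(n,c[i],e,st[i])
for A in("c",):
    T,e=tri(ray(F["j"],*C["j"]),ray(F["k"],*C["k"]));print(T,e,"rise",(s.x[1]-T[2]+.048)*1e3)
```

```text
[-0.00022123  0.20621217] [-0.11 -0.1  -0.1  -0.07 -0.11 -0.14 -0.03 -0.01  0.02]
j [196.42062415 246.91858887] ((196.39071655273438, 246.9075469970703), (28.69134521484375, 32.24494552612305), 106.70638275146484) [181 233  32  29 737]
k [354.92657856 247.93245228] ((354.9136047363281, 248.1797637939453), (28.449115753173828, 30.897096633911133), 66.63803100585938) [341 234  29  29 681]
[ 0.53903438 -0.14052551  0.1772608 ] [np.float64(0.00012730496548397384), np.float64(0.00012730496548396143)] rise 76.95136621737574
```

Run:
```python
from h import *
a=[]
for n,x in(("j",150),("k",355)):
    f=load("wrist",n)
    t=f["img"][85:135,x:x+50,::-1];a.append(cv2.resize(np.clip(t*1.4,0,255).astype(np.uint8),(400,400),interpolation=cv2.INTER_NEAREST))
cv2.imwrite("pics/zpost.png",np.hstack(a))
```

```text
(no output)
```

View pics/zpost.png

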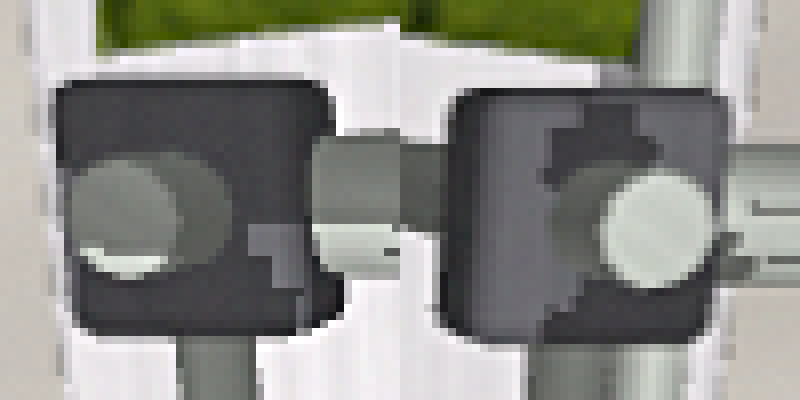

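Run:
```python
from h import *
j=load("wrist","j");k=load("wrist","k")
for du in(-.3,0,.3):print(tri(ray(j,165.1+du,112),ray(k,386.6,113.25)))
```

```text
(array([ 0.52750827, -0.04116362,  0.22617189]), [np.float64(4.275914434352215e-05), np.float64(4.275914434352302e-05)])
(array([ 0.5275891 , -0.04116779,  0.225899  ]), [np.float64(4.226192523251095e-05), np.float64(4.226192523249814e-05)])
(array([ 0.52767015, -0.04117197,  0.22562535]), [np.float64(4.176405872701234e-05), np.float64(4.176405872700466e-05)])
```

Post top (0.227 given, 0.2259 measured) and knob top (0.180 given, 0.1789 measured) share the same −1.1 mm bias. The corrected tip is therefore about 75 mm above the mouth, right at the top of its range. I'll aim for 74.8 and check for slip in the grip.

Emit:
{"op": "send_rows", "data": {"moves": [0, 0, -2, 0, 0, 0, -4, 0, 0, 0, -5.2, 0, 0, 0, -5.2, 0, 0, 0, -5.2, 0, 0, 0, -5.2, 0]}}

```text
clock: 16.35
tcp_pos: [0.5385, -0.1395, 0.1799]
orientation: [-2.088, -2.347, 0.0]
contact_force: [-0.1, 0.7, -1.4]
grip_width: 0.025
```

Run:
```python
from h import *
f=grab('wrist','q');s=grab('side','q');delta([.5392,-.1394,.105],6.62)
o=r.get_obs();print(o['moment'],o['grip_width'],np.abs(o['qvel']).max())
a=[]
for n in"nq":
    t=load("wrist",n)["img"][235:385,225:330,::-1];a.append(cv2.resize(np.clip(t*3.,0,255).astype(np.uint8),(400,571),interpolation=cv2.INTER_NEAREST))
cv2.imwrite("pics/znq.png",np.hstack(a))
t=s['img'][180:270,215:305,::-1];t=cv2.resize(t,(600,600),interpolation=cv2.INTER_NEAREST);cv2.imwrite('pics/zq.png',np.clip(t*1.5,0,255).astype(np.uint8))
ang=np.radians(6.63);K=np.array([.5393,-.1394]);x=np.array([np.cos(ang),np.sin(ang)]);y=np.array([-x[1],x[0]])
# side: expected collar underside front edge (y=+18) and pointer tip centre
for z in(.2047,.2067,.2087):print(z,proj(s,[*(K+.018*y),z]),proj(s,[*(K+.06*y),z]))
```

```text
t 16.45 shift mm [ 0.   0.8 74.8] turn 0.05901952956384093 yaw_y 6.68 tilt [-1.e-04  0.e+00 -1.e+00] F [ 0.28  0.29 -1.53] tcp [ 0.5384 -0.1395  0.1798]
[ 0.00023423 -0.02064747 -0.05887591] 0.025164906564830645 0.0026327210887947764
0.2047 [254.00747922 216.96183486] [255.69996576 229.9360918 ]
0.2067 [253.9926402  216.09372976] [255.68659189 229.05181189]
0.2087 [253.97776752 215.22363174] [255.67318659 228.16542698]
```

View pics/znq.png

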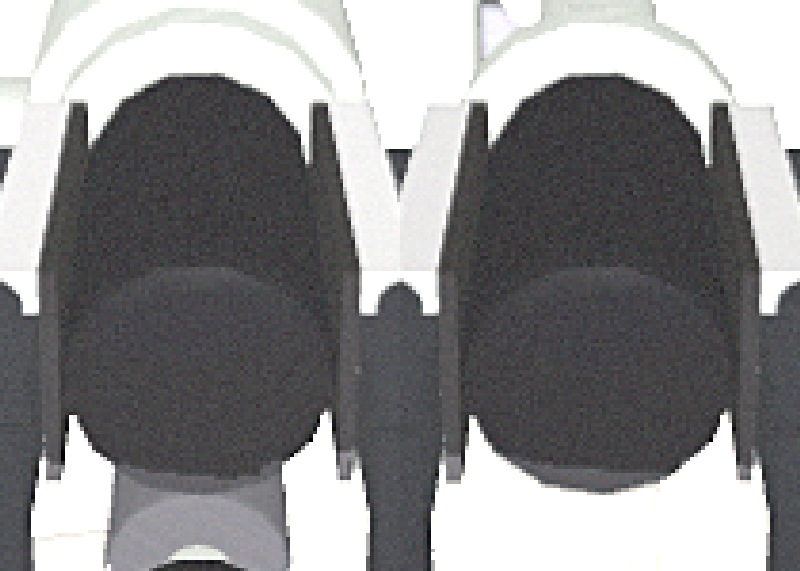

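View pics/zq.png

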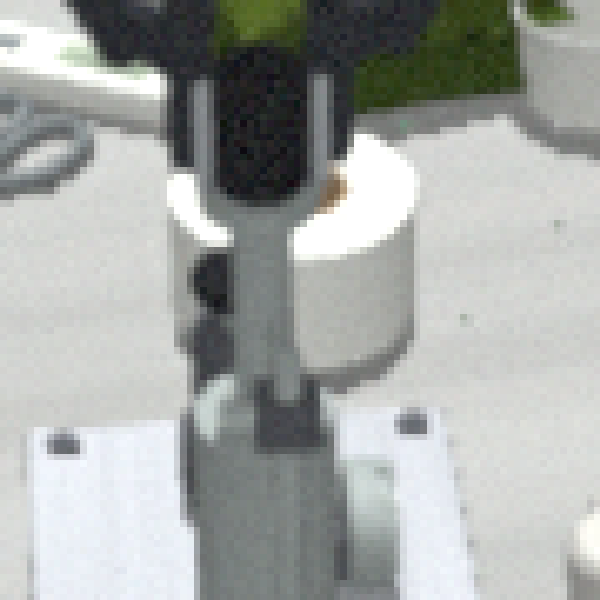

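The knob hasn't slipped in the grip (images n and q match). In the side view the collar's underside is at row ~215.7, against 216.1 predicted, and the arm is steady. Handing in.

```bash
python3 -c "
from bench import r
print(r.hand_in())"
```

```text
the job is handed in; nothing more can be done
None
```

I pressed the valve to its stop and let it spring back. I then drew the rod up and handed in at about 16.5 s, still holding it with its collar about 74.9 mm above the bore mouth.

**Valve:** At the stop the force was about 20 N, against the spring's 7.2 N, and the head then showed at its full-up position. The fingertips touched about 40 mm higher than the reported TCP implied, so I found contact by small steps and set the grasp height to match.

**Rod:** I gripped the knob along the tester's x with 40 N and lifted straight up. Side forces stayed around 1 N and the vertical load was about 2.4 N. The knob had not slipped in the pads, and about 35 mm of rod stays in the bore.

**Pointer height:** My estimates disagreed:

| Source | Tip height above the bore mouth |
|---|---|
| Best pair of views, corrected by the post and knob tops | about 75.3 mm |
| Same views, uncorrected | 74.2 mm |
| First, short-baseline measurement | 72.4–73.8 mm |
| Side camera (coarse) | higher than I assumed; 75 mm or more |

I aimed for 74.8 mm, just under the 75 mm top of its range, so I expect the collar to be level within about 1 mm.

**Surroundings:** There was no sign of contact with the pointer, roll, pen or counter. I did not measure their positions again at the end.

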